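# Shut and fasten the drive hatch of a storage box with a screwdriver

### The arm

A 6-joint arm with a two-finger parallel gripper is mounted at the origin on the work surface; the furniture and walls round the work are solid. World frame = base frame: x ahead of the robot, y to its left, z up, the work surface at z = 0. Lengths are in m, angles in rad, forces in N, time in s.
With the tool pointing down it reaches from about 0.35 to 0.875 m from the base axis. Payload 15.5 kg.
Tool frame: the origin (TCP) lies at the very end of the fingers, on their centre line; the grasp point (between the pads) lies env.grip_depth behind it (env.grip_depth is the distance from the TCP to the grasp point, in m); z points along the fingers, y is the line along which they close (so a half turn about z gives the same grasp; the last joint's range is limited). The gripper opens to 85 mm and grips with 20 to 120 N. Pads are 22 mm wide; open, the fingers measure 114 mm over their backs; the gripper's body (76 mm by 85 mm) begins 54 mm behind the grasp point. The pads swing forward as they close: fully open they stand 13 mm farther back than shut.
Start: joints at [-1.274, 0.494, 1.345, -0, 1.302, -0.096], TCP at [0.239, -0.577, 0.231] pointing down, gripper open.
Joint ranges: [-2.91, 2.91], [-0.82, 2.16], [0.22, 2.67], [-1.22, 4.37], [0.12, 2.79], [-3.08, 3.08]. Speed limits (rad/s): [1.89, 1.89, 2.57, 3.01, 3.01, 3.01].

### API

Orientations are given as a unit quaternion [w, x, y, z].
In Python, from cell import env gives the robot as it stands. The module is installed in compiled form; this text tells all that it offers.
- The arm moves only by the tool apply_moves, never from a script. Its argument "motion" is text: rows parted by semicolons, each of 7 numbers parted by spaces: the shift along the tool's x, y, z normalised to -1 to 1, where 1 is 0.15 m, then the turn, a rotation vector about the tool's x, y, z normalised to -1 to 1, where 1 is 45 degrees, then the opening, from 0 (shut) to 1 (fully open). A call has 1 to 10 rows; each row is the pose to reach, as a shift and turn from the pose commanded when the call began, along the tool's axes at that moment; what a row does not reach only later rows make up. A row lasts 1/10 s, in which the tool goes at most 50 mm and 8.59 degrees, less where a joint would pass 70% of its speed; a pose out of reach is approached as far as the arm can. A call with a number of a shift or a turn outside -1 to 1 is refused whole. A call with a gripper value outside its range is refused whole. The fingers move at their own pace and stop on an object; "grip_force" is the grip in N (left out, the last holds). Time passes only in rows, so rows that repeat a pose let the fingers close. It gives the time, the measured TCP pose, the force, the opening and the grip force at its end, in the units of the state.
- env.get_obs(): the state, without advancing time (a new reading comes with each control period).
- env.capture(name): name is "scene" or "top" or "wrist"; returns (picture, depth): 480x640x3 uint8, red, green, blue; 480x640 float32, m along the optical axis (not along the pixel's ray), 0 where there is no reading.
- env.get_calibration(name): a dict with "fx", "fy", "cx", "cy" (pixels), "R" (3x3) and "t" (3): a world point X has camera coordinates R X + t; the wrist camera has in their place "T_tool_cam" (4x4, takes a point from camera to tool coordinates, whose origin is the TCP and whose axes are the flange's). Camera axes: x right, y down, z forward; pixel columns grow to the right and rows downward; lengths in m; the calibration is good to about 2 mm. A picture is of the moment at which its call begins: read the wrist's pose just before it. get_calibration takes no time and is no camera call.
- env.close_job(): hands the job in; it is judged then, once.
The state is a dict: "time_s": time; "q": joint angles; "joint_vel": joint speeds; "tau": joint torques, N m; "position": TCP position; "eef_rot": TCP orientation; "wrist_force": force on the tool from outside, world axes, zero at the start; "moment": the same for the moment, N m; "width": opening from 0.0 (shut) to 1.0 (fully open); "grasp_force": force on a finger pad.
Only numpy, scipy, OpenCV 4.12 (cv2) and the standard library are available. Lean on these libraries where they do the work, as an engineer would, in place of code of your own. Each camera call takes 0.05 s, during which the arm holds its last target. There are 200 camera calls.

### The job

The drive is back in the storage box: fold its standing hatch down, then use the screwdriver from the holder to press the hatch fully shut through the slotted lock and turn the lock clockwise until it seats, so that the hatch stays shut by itself. Put the screwdriver back upright in its holder, fully down, and leave the mug, the stapler and the memory stick where they are.

Things in the scene. Friction and masses are not known exactly. Their poses are not given: they have to be found in the camera images.
- storage_box: dark grey drive box fixed on the desk, 170 (x) x 130 (y) x 64 mm high; origin at the centre of its underside, z up. Its front (button, three small lights) faces -x. On top is the drive bay with a light grey hatch, hinged along the box's +y side; the lock is towards its -y side. Two sprung white pins at the bay's -y edge lift an unfastened hatch ajar
- hatch (a joint): angle of the hatch, rad: 0 = fully shut, flat on the box (its top face is then 69 mm above the desk); about 0.1 = ajar on the two sprung pins; 1.57 = upright; 2.05 = its stop. The damped, stiff hinge holds it from about 1.25 to 1.87; below that it sinks by itself until ajar. To press it from ajar to shut takes 4 to 8 N at the lock; it springs up again unless locked
- hinge_line (a point): middle of the hinge line, fixed to the box at its y = +52, z = 64 mm; the hinge line runs along this point's x (the box's x)
- hatch_edge (a point): middle of the hatch's free edge, 114 mm from the hinge line; a finger tab stands out to 120 mm. The hatch is 150 mm long along the hinge, 5 mm thick, 160 g. Axes: x along the hinge, -y from the hinge to this edge, z out of the outer (top) face. Ajar, the lock's centre is 1.3 mm nearer to the hinge side and 8 mm higher than shut
- lock (a point): centre of the top face of the slotted cam lock, a steel disc 28 mm across, 4 mm proud of the hatch, 80 mm from the hinge line (hatch shut: box x = 0, y = -28, z = 73 mm). Axes are the hatch's, not the slot's. The slot runs across the disc, 3.6 mm wide, 6 mm deep; unlocked it lies from 0.4 rad anticlockwise to 0.55 rad clockwise (from above) of the box's x: not reported, see or feel it
- red_mark (a point): red dot on the hatch, lock side of the free edge: the slot points at it when locked, at a stop 1.62 rad clockwise of the box's x. Turning takes 0.02 to 0.15 N m, over 0.2 past the stop. A pawl under the disc draws the hatch flat if it is pressed over half way from ajar to shut; higher, it jams 0.7 to 0.9 rad clockwise. Left 0.15 rad short of the stop, it slips back there and the hatch springs up
- driver: flat-blade screwdriver, 131 mm long, about 90 g; origin at the middle of the blade's tip, z up the tool to the handle, x along the blade's width. Blade 10 mm wide (x), 2 mm thick (y) for the lowest 11 mm, then a round 7 mm shaft. Square handle 24 x 24 mm (faces along x and y), 56 to 131 mm above the tip. Held, it lags the wrist by up to 0.5 rad (slot play and give) before the stop is felt
- driver_holder: black round holder fixed on the desk, 42 mm across and 66 mm high on a 68 mm foot, with an upright bore 18 mm wide; origin at the centre of its underside. With the driver fully down the blade's tip is 10 mm above the desk
- mug: patterned mug of tea, 89 mm high, 78 mm across, origin at the centre of its underside; leave alone
- usb_stick: black memory stick, 17 x 51 x 8 mm, origin at the centre of its underside; leave alone
- stapler: teal stapler lying behind the box, 34 x 130 x 33 mm, origin at the centre of its underside; leave alone
Mind the look-alikes: they are no part of the job. Several things have the shape of the driver_holder; the one meant has the colours described above.

How it is judged:
By the outcome, as a careful person would: the job done as asked, in the order asked, and still so for the second after the job is handed in, with the robot touching nothing.
It also fails if it takes over 70 s, if anything falls off the work surface, if the arm or the gripper's body presses on something with over 40 N, if the wrist force passes 120 N, or if a joint passes its speed limit or range.

## Working session

There is one attempt and no reset: what is moved stays moved. The work goes in short steps, Python scripts to look and compute and a tool call to move; the robot and the scene stay as the last step left them, time stands still between calls to the robot, and variables do not carry over. Pictures are saved under pics/ and viewed, at most 10 in all, crops included, and the job is handed in when it is done.

Besides the shell and the picture viewer there is one more tool, called after "Request:" by a JSON object that holds its "api" and its "payload". apply_moves: Moves the arm, as the interface text tells. Its arguments: {"type":"object","properties":{"motion":{"type":"string"},"grip_force":{"type":"number"}},"required":["motion"]}

```bash
mkdir -p pics
cat > h.py <<'E'
import numpy as np, cv2
from cell import env
from scipy.spatial.transform import Rotation as Rn
def cap(n):
    o=env.get_obs(); im,d=env.capture(n); c=env.get_calibration(n)
    if n=="wrist":
        T=np.eye(4); q=o["eef_rot"]; T[:3,:3]=Rn.from_quat([q[1],q[2],q[3],q[0]]).as_matrix(); T[:3,3]=o["position"]
        M=T@c["T_tool_cam"]; Rw,tw=M[:3,:3],M[:3,3]
    else: Rw=np.array(c["R"]).T; tw=-Rw@np.array(c["t"])
    return im,d,(c["fx"],c["fy"],c["cx"],c["cy"],Rw,tw)
def ray(k,u,v):
    r=k[4]@np.array([(u-k[2])/k[0],(v-k[3])/k[1],1.]); return k[5],r
def onz(k,u,v,z):
    o,r=ray(k,u,v); return o+r*(z-o[2])/r[2]
def cloud(k,d):
    v,u=np.mgrid[:d.shape[0],:d.shape[1]]
    P=np.stack([(u-k[2])/k[0]*d,(v-k[3])/k[1]*d,d],-1); return P@k[4].T+k[5]
def proj(k,X):
    p=k[4].T@(np.array(X)-k[5]); return p[0]/p[2]*k[0]+k[2],p[1]/p[2]*k[1]+k[3]
def save(n,im): cv2.imwrite("pics/"+n+".png",im[...,::-1])
E
python3 - <<'E'
from h import *
for n in("top","scene"):
    im,d,k=cap(n); save(n,im); np.savez(n+".npz",im=im,d=d,f=np.array(k[:4]),R=k[4],t=k[5]); print(n,k)
print(env.get_obs(),env.grip_depth)
E
```

```text
top (485.4330718355587, 485.4330718355587, 325.76609317671944, 237.58886891254838, array([[-0.02087941, -0.98374644,  0.17834513],
       [-0.99969778,  0.01822745, -0.01649562],
       [ 0.01297673, -0.17863565, -0.98382972]]), array([0.29581637, 0.0688405 , 0.9215186 ]))
scene (563.4434049358475, 563.4434049358475, 316.5658718735263, 240.6182718707964, array([[ 0.46182922, -0.55748234,  0.68987478],
       [-0.88695024, -0.29530549,  0.35512524],
       [ 0.00574776, -0.77589182, -0.6308398 ]]), array([-0.4013316 , -0.39727018,  0.87373561]))
{'time_s': 0.1, 'q': array([-1.27355325e+00,  4.94145514e-01,  1.34602101e+00,  6.74595037e-06,
        1.30246793e+00, -9.54886494e-02]), 'joint_vel': array([-0.00090593, -0.00133013, -0.00084836,  0.00068009, -0.00092466,
       -0.00079774]), 'tau': array([ 2.72734796e-03, -8.83588243e+01, -3.84565616e+01,  1.39085773e-04,
        5.13545456e-03, -4.28273609e-06]), 'position': array([ 0.23912292, -0.57713591,  0.23076097]), 'eef_rot': array([-5.18579707e-04,  9.80782137e-01,  1.95105427e-01, -4.92226267e-05]), 'wrist_force': array([ 0.36712868, -0.26461209, -0.21752476]), 'moment': array([0.00842464, 0.02513678, 0.01650047]), 'grasp_force': 0.0, 'width': 0.9982697926418624} 0.0187
```

View pics/top.png

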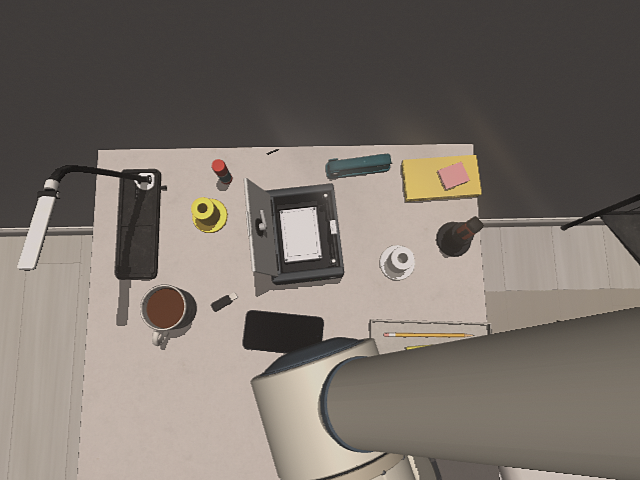

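View pics/scene.png

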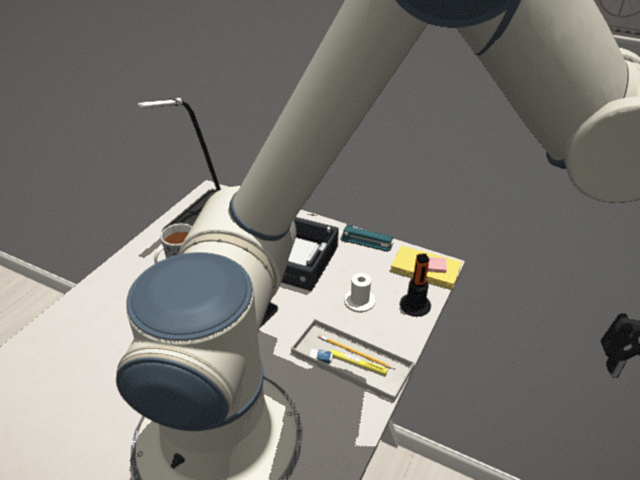

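The top picture shows the box around (305,235), with its hatch standing at its left (u≈260) and the lock at (262,225). The mug is at (167,308), the stick at (225,301) and the stapler at (360,165). There are three holder shapes: yellow (208,214), white (398,262) and black (458,238). The black one fits the description and holds the red-black driver. I'll confirm it in a crop and measure.

Run:
```python
from h import *
def load(n):
    z=np.load(n+".npz"); return z["im"],z["d"],(*z["f"],z["R"],z["t"])
im,d,k=load("top"); P=cloud(k,d)
a=cv2.resize(im[200:280,420:500],(400,400),interpolation=cv2.INTER_CUBIC)
b=cv2.resize(im[170:300,240:350],(338,400),interpolation=cv2.INTER_CUBIC)
save("crop1",np.hstack([a,b]))
def sel(P,lo,hi): return ((P>lo)&(P<hi)).all(-1)
print("table z",np.median(P[100:200,110:130,2]), np.median(P[250:300,350:370,2]))
# box rim
reg=np.zeros(d.shape,bool); reg[170:300,240:350]=1
for z0,z1 in((.055,.075),):
    m=reg&(P[...,2]>z0)&(P[...,2]<z1); q=P[m][:,:2].astype(np.float32); print("rim",len(q),cv2.minAreaRect(q),np.median(P[m][:,2]))
m=reg&(P[...,2]>.09); Q=P[m]; print("hatch",len(Q),Q.min(0),Q.max(0),Q.mean(0)); u,s,v=np.linalg.svd(Q-Q.mean(0),full_matrices=False); print(s,v)
reg=np.zeros(d.shape,bool); reg[200:270,425:500]=1
Q=P[reg&(P[...,2]>.11)]; print("handle",len(Q),Q.min(0),Q.max(0),np.median(Q,0))
Q=P[reg&(P[...,2]>.13)]; print(len(Q),cv2.minAreaRect(Q[:,:2].astype(np.float32)))
im,d,k=load("scene");P=cloud(k,d)
reg=np.zeros(d.shape,bool); reg[240:320,390:440]=1
for lo,hi in((.003,.02),(.055,.075),(.08,.15),(.132,.16)):
    Q=P[reg&(P[...,2]>lo)&(P[...,2]<hi)]; print("scene",lo,len(Q),Q.min(0),Q.max(0),np.median(Q,0))
```

```text
table z 0.017097644530755574 0.0004636960632795062
rim 2191 ((0.4638705551624298, 0.09577332437038422), (0.17096687853336334, 0.12999507784843445), 5.28139591217041) 0.06410285751327482
hatch 1956 [0.29581637 0.0688405  0.09005296] [0.53196383 0.18470879 0.9215186 ] [0.44961748 0.16327618 0.16774535]
[6.15597428 1.86320933 0.41824275] [[ 0.21111279  0.1109551  -0.97114384]
 [ 0.96946886  0.10302909  0.22251995]
 [ 0.12474579 -0.98847052 -0.08581675]]
handle 291 [ 0.29581637 -0.20477816  0.11034682] [0.46894723 0.0688405  0.9215186 ] [ 0.45238181 -0.1861787   0.13989474]
223 ((0.3739285469055176, -0.06886342167854309), (0.02380853146314621, 0.3157351315021515), 33.876285552978516)
scene 0.003 1080 [ 0.3949215  -0.24789922  0.00300401] [ 0.66524505 -0.07578983  0.01999459] [ 0.52539951 -0.17011088  0.00921609]
scene 0.055 218 [ 0.43279158 -0.21623626  0.05518111] [ 0.47280962 -0.17445705  0.07492249] [ 0.44364124 -0.19963674  0.06648282]
scene 0.08 390 [ 0.43862877 -0.20923509  0.08037629] [ 0.46971962 -0.17983208  0.14512988] [ 0.44731432 -0.1966612   0.11847321]
scene 0.132 116 [ 0.44037286 -0.20857482  0.13240227] [ 0.46971962 -0.18090673  0.14512988] [ 0.45102773 -0.19546604  0.14080313]
```

View pics/crop1.png

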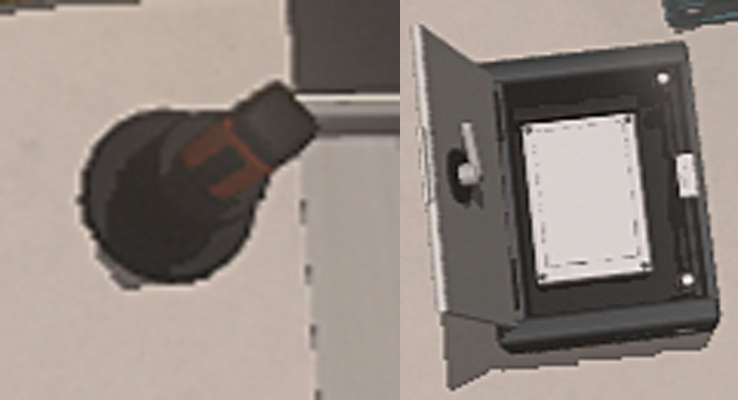

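The crop confirms it: the left half shows the black holder with the red and black square-handled driver, and the right half shows the hatch leaning slightly outward past upright. I'll add a delta helper and measure the pitch and obstacles.

```bash
cat >> h.py <<'E'
BY=0.0922; BC=np.array([.4639,.0958])
def b2w(x,y): c,s=np.cos(BY),np.sin(BY); return BC+[c*x-s*y,s*x+c*y]
def w2b(p): c,s=np.cos(BY),np.sin(BY); e=np.array(p[:2])-BC; return np.array([c*e[0]+s*e[1],-s*e[0]+c*e[1]])
def pose():
    o=env.get_obs(); q=o["eef_rot"]; return np.array(o["position"]),Rn.from_quat([q[1],q[2],q[3],q[0]]).as_matrix(),o
def delta(x,y,z,yaw):
    "normalised tool-frame shift and turn to world x,y,z, tool x at yaw, tool down"
    p,R,o=pose(); c,s=np.cos(yaw),np.sin(yaw)
    Rt=np.array([[c,s,0],[s,-c,0],[0,0,-1.]])
    print("shift",np.round(R.T@(np.array([x,y,z])-p)/.15,3),"turn",np.round(Rn.from_matrix(R.T@Rt).as_rotvec()/np.radians(45),3),"t",o["time_s"])
def stat():
    p,R,o=pose(); print("t",round(o["time_s"],2),"p",p.round(4),"yaw",round(np.arctan2(R[1,0],R[0,0]),4),"F",o["wrist_force"].round(1),"M",o["moment"].round(3),"w",round(o["width"],3),"q",o["q"].round(2))
E
python3 - <<'E'
from h import *
z=np.load("top.npz"); im,d=z["im"],z["d"]; k=(*z["f"],z["R"],z["t"]); P=cloud(k,d)
Q=P[180:240,185:235]; Q=Q[(Q[...,2]>.055)&(Q[...,2]<.3)]; print("yellow",Q.min(0),Q.max(0))
Q=P[155:185,205:235]; Q=Q[(Q[...,2]>.03)&(Q[...,2]<.3)]; print("red",Q.min(0),Q.max(0))
Q=P[280:340,130:200]; Q=Q[(Q[...,2]>.03)&(Q[...,2]<.3)]; print("mug",Q.min(0),Q.max(0))
m=np.zeros(d.shape,bool); m[170:300,240:290]=1; m&=(P[...,2]>.09)&(P[...,2]<.3)
B=np.array([[*w2b(p),p[2]] for p in P[m]])
A=np.c_[B[:,2],np.ones(len(B))]; print("hatch y(z) fit",np.linalg.lstsq(A,B[:,1],rcond=None)[0],B.max(0),B.min(0))
print(b2w(0,.125)); x,y=b2w(0,.125); delta(x,y,.27,BY)
E
```

```text
yellow [0.48888444 0.25637948 0.05546603] [0.53035989 0.29691118 0.07045031]
red [0.57182316 0.23455453 0.03009104] [0.59635416 0.25888764 0.08595623]
mug [0.27826084 0.29466122 0.03005363] [0.37166743 0.37306371 0.09343209]
hatch y(z) fit [0.24999294 0.03491439] [0.07503062 0.08438143 0.18414032] [-0.07594715  0.05722915  0.09005296]
[0.45239132 0.22026907]
shift [ 3.348 -4.367 -0.257] turn [-0.001  0.     0.383] t 0.1
```

Request:
{"api": "apply_moves", "payload": {"motion": "0.2 -0.22 -0.13 0 0 0 0.3;0.45 -0.45 -0.26 0 0 0 0;0.6 -0.7 -0.26 0 0 0 0;0.7 -0.95 -0.26 0 0 0 0;0.7 -0.95 -0.26 0 0 0 0"}}

```text
time_s: 0.6
position: [0.2814, -0.4007, 0.2703]
eef_rot: [-0.001, 0.981, 0.196, -0.0]
wrist_force: [0.2, 0.8, -0.2]
width: 0.144
grasp_force: 0.0
```

Request:
{"api": "apply_moves", "payload": {"motion": "0.2 -0.25 0 0 0 0 0;0.4 -0.5 0 0 0 0 0;0.6 -0.7 0 0 0 0 0;0.7 -0.95 0 0 0 0 0;0.7 -0.95 0 0 0 0 0"}}

```text
time_s: 1.1
position: [0.3236, -0.2299, 0.27]
eef_rot: [-0.001, 0.981, 0.197, -0.0]
wrist_force: [0.3, -0.5, 0.3]
width: 0.0
grasp_force: 0.0
```

Request:
{"api": "apply_moves", "payload": {"motion": "0.2 -0.25 0 0 0 0 0;0.4 -0.5 0 0 0 0 0;0.6 -0.7 0 0 0 0 0;0.7 -0.95 0 0 0 0 0;0.7 -0.95 0 0 0 0 0"}}

```text
time_s: 1.6
position: [0.3664, -0.0586, 0.2701]
eef_rot: [-0.001, 0.98, 0.197, -0.0]
wrist_force: [-0.4, -0.2, 0.3]
width: -0.003
grasp_force: 0.0
```

Request:
{"api": "apply_moves", "payload": {"motion": "0.2 -0.25 0 0 0 0 0;0.4 -0.5 0 0 0 0 0;0.6 -0.7 0 0 0 0 0;0.7 -0.95 0 0 0 0 0;0.7 -0.95 0 0 0 0 0"}}

```text
time_s: 2.1
position: [0.4097, 0.113, 0.2701]
eef_rot: [-0.0, 0.98, 0.197, 0.0]
wrist_force: [0.3, -1.4, 0.5]
width: 0.002
grasp_force: 0.0
```

```bash
python3 -c "
from h import *
stat(); delta(*b2w(0,.12),.27,BY)"
```

```text
t 2.1 p [0.4097 0.113  0.2701] yaw 0.3964 F [ 0.3 -1.4  0.5] M [-0.009 -0.009 -0.046] w 0.002 q [0.13 0.17 1.75 0.   1.23 1.3 ]
shift [ 0.529 -0.518  0.001] turn [-0.001 -0.     0.387] t 2.1
```

Request:
{"api": "apply_moves", "payload": {"motion": "0.18 -0.17 0 0 0 0.13 0;0.35 -0.35 0 0 0 0.26 0;0.53 -0.52 0 0 0 0.387 0;0.53 -0.52 0.1 0 0 0.387 0;0.53 -0.52 0.4 0 0 0.387 0;0.53 -0.52 0.7 0 0 0.387 0;0.53 -0.52 0.93 0 0 0.387 0;0.53 -0.52 0.93 0 0 0.387 0"}}

```text
time_s: 2.9
position: [0.4511, 0.2105, 0.1273]
eef_rot: [0.001, 0.999, 0.044, -0.003]
wrist_force: [-0.6, -0.1, -0.3]
width: 0.004
grasp_force: 0.0
```

```bash
python3 -c "
from h import *
stat(); print(w2b(pose()[0])); delta(*b2w(0,.02),.13,BY)"
```

```text
t 2.9 p [0.4511 0.2105 0.1273] yaw 0.0879 F [-0.6 -0.1 -0.3] M [-0.015  0.054 -0.015] w 0.004 q [ 0.32  0.46  1.77 -0.    0.92  1.8 ]
[-0.00219792  0.11542056]
shift [ 0.017  0.636 -0.017] turn [ 0.002  0.009 -0.005] t 2.9
```

Request:
{"api": "apply_moves", "payload": {"motion": "0 0.08 0 0 0 0 0;0 0.16 0 0 0 0 0;0 0.24 0 0 0 0 0;0 0.31 0 0 0 0 0;0 0.38 0 0 0 0 0;0 0.45 0 0 0 0 0;0 0.52 0 0 0 0 0;0 0.58 0 0 0 0 0;0 0.64 0 0 0 0 0;0 0.68 0 0 0 0 0"}}

```text
time_s: 3.9
position: [0.4618, 0.11, 0.1307]
eef_rot: [0.0, 0.999, 0.044, -0.0]
wrist_force: [0.1, 0.6, -0.4]
width: -0.004
grasp_force: 0.0
```

Run:
```python
from h import *
stat(); im,d,k=cap("top"); P=cloud(k,d); m=np.zeros(d.shape,bool); m[170:300,240:350]=1; m&=(P[...,2]>.08)&(P[...,2]<.175)
B=np.array([[*w2b(p),p[2]] for p in P[m]]); A=np.c_[B[:,1],np.ones(len(B))]; print(len(B),B.min(0),B.max(0),np.linalg.lstsq(A,B[:,2],rcond=None)[0]); save("t2",im[150:310,220:380])
```

```text
t 3.9 p [0.4618 0.11   0.1307] yaw 0.0886 F [ 0.1  0.6 -0.4] M [-0.031  0.022  0.031] w -0.004 q [ 0.11  0.43  1.83 -0.    0.89  1.59]Traceback (most recent call last):
  File "<stdin>", line 3, in <module>
IndexError: too many indices for array: array is 1-dimensional, but 2 were indexed
```

Run:
```python
from h import *
print(env.get_calibration("wrist"))
im,d,k=cap("wrist"); P=cloud(k,d); m=(d>0)&(P[...,2]>.07)&(P[...,2]<.2)
B=np.array([[*w2b(p),p[2]] for p in P[m]]); B=B[(abs(B[:,0])<.07)&(B[:,1]>-.09)&(B[:,1]<.05)]
print(len(B)); i=np.argsort(B[:,1])[::max(1,len(B)//8)]; print(B[i].round(3))
delta(*b2w(0,-.03),.28,BY)
```

```text
{'fx': 330.5761580852958, 'fy': 330.5761580852958, 'cx': 318.3469345461569, 'cy': 237.56350551192375, 'T_tool_cam': array([[ 3.39674796e-05, -9.47666786e-01, -3.19261119e-01,
         8.38673632e-02],
       [ 9.99999680e-01, -2.23107510e-04,  7.68646826e-04,
        -2.05101279e-05],
       [-7.99650621e-04, -3.19261043e-01,  9.47666475e-01,
        -1.42435907e-01],
       [ 0.00000000e+00,  0.00000000e+00,  0.00000000e+00,
         1.00000000e+00]])}
44293
[[ 0.061 -0.052  0.072]
 [ 0.06  -0.019  0.148]
 [ 0.053 -0.013  0.142]
 [-0.001 -0.005  0.138]
 [ 0.007  0.006  0.154]
 [ 0.008  0.016  0.109]
 [-0.005  0.026  0.098]
 [ 0.02   0.04   0.082]
 [-0.03   0.05   0.071]]
shift [ 0.006  0.297 -0.995] turn [ 0.     0.    -0.005] t 4.0
```

Request:
{"api": "apply_moves", "payload": {"motion": "0 0 -0.2 0 0 0 0;0 0.1 -0.4 0 0 0 0;0 0.3 -0.5 0 0 0 0;0 0.3 -0.5 0 0 0 0;0 0.3 -0.5 0 0 0 0;0 0.3 -0.5 0 0 0 0;0 0.3 -0.5 0 0 0 0;0 0.3 -0.5 0 0 0 0"}}

```text
time_s: 4.8
position: [0.4654, 0.0666, 0.2053]
eef_rot: [-0.0, 0.999, 0.045, -0.001]
wrist_force: [-0.2, -0.2, 1.4]
width: 0.001
grasp_force: 0.0
```

Run:
```python
from h import *
stat(); im,d,k=cap("wrist"); P=cloud(k,d); m=(d>0)&(P[...,2]>.06)&(P[...,2]<.19)
B=np.array([[*w2b(p),p[2]] for p in P[m]]); s=(abs(B[:,0])>.03)&(abs(B[:,0])<.07)&(B[:,1]>-.055)&(B[:,1]<.04); B=B[s]
print(len(B),np.linalg.lstsq(np.c_[B[:,1],np.ones(len(B))],B[:,2],rcond=None)[0])
save("w1",im); u,v=proj(k,[*b2w(0,-.027),.081]); print(u,v)
```

```text
t 4.8 p [0.4654 0.0666 0.2053] yaw 0.0896 F [-0.2 -0.2  1.4] M [-0.008  0.058 -0.041] w 0.001 q [0.01 0.31 1.75 0.   1.08 1.5 ]
9447 [-0.09782037  0.073611  ]
315.4582020812867 229.33598989621848
```

Run:
```python
from h import *
im=cv2.imread("pics/w1.png"); cv2.imwrite("pics/w1b.png",np.hstack([cv2.resize(im,(480,360)),cv2.resize(im[190:270,282:353],(319,360),interpolation=cv2.INTER_CUBIC)]))
```

```text
(no output)
```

View pics/w1b.png

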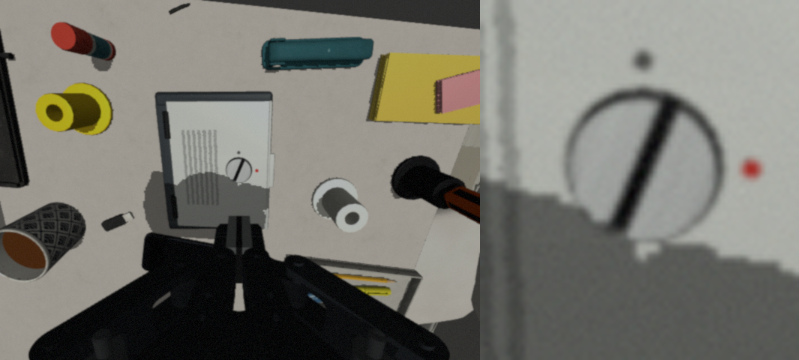

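The hatch is ajar (slope 0.098). The lock disc is at about pixel (319,227), and the slot's upper end leans right, about 0.37 rad clockwise. Next I'll go to the driver.

Request:
{"api": "apply_moves", "payload": {"motion": "-0.1 0.25 -0.2 0 0 0 1;-0.2 0.5 -0.3 0 0 0 1;-0.3 0.75 -0.3 0 0 0 1;-0.3 0.9 -0.3 0 0 0 1;-0.3 0.9 -0.3 0 0 0 1"}}

```text
time_s: 5.35
position: [0.433, -0.0746, 0.2509]
eef_rot: [0.0, 0.999, 0.043, 0.0]
wrist_force: [1.0, 0.6, 0.1]
width: 0.845
grasp_force: 0.0
```

Request:
{"api": "apply_moves", "payload": {"motion": "-0.1 0.25 0 0 0 0 1;-0.2 0.5 0 0 0 0 1;-0.3 0.8 0 0 0 0 1;-0.3 0.8 0 0 0 0 1;-0.3 0.8 0 0 0 0 1"}}

```text
time_s: 5.85
position: [0.3985, -0.1961, 0.2505]
eef_rot: [-0.0, 0.999, 0.043, -0.0]
wrist_force: [-0.4, -0.7, 0.4]
width: 1.0
grasp_force: 0.0
```

Run:
```python
from h import *
stat(); im,d,k=cap("wrist"); save("w2",im); np.savez("w2.npz",im=im,d=d,f=np.array(k[:4]),R=k[4],t=k[5])
P=cloud(k,d)
m=(d>0)&(P[...,2]>.134)&(P[...,2]<.150)&(abs(P[...,0]-.455)<.03)&(abs(P[...,1]+.193)<.03)
Q=P[m]; print(len(Q),Q.mean(0),Q.min(0),Q.max(0),cv2.minAreaRect(Q[:,:2].astype(np.float32)))
m2=(d>0)&(P[...,2]>.061)&(P[...,2]<.070)&(abs(P[...,0]-.455)<.04)&(abs(P[...,1]+.193)<.04)
Q=P[m2]; print(len(Q),cv2.minEnclosingCircle(Q[:,:2].astype(np.float32)))
u,v=proj(k,[.455,-.193,.141]); print(u,v); u,v=int(u),int(v)
c=im[max(0,v-60):v+60,u-60:u+60]; save("w2b",np.hstack([cv2.resize(im,(480,360)),cv2.resize(c,None,fx=300/c.shape[1],fy=360/c.shape[0])]))
# lock slot from w1
c=env.get_calibration("wrist")
```

```text
t 5.85 p [ 0.3985 -0.1961  0.2505] yaw 0.0869 F [-0.4 -0.7  0.4] M [ 0.005  0.052 -0.004] w 1.0 q [-0.59  0.22  1.74  0.    1.19  0.89]
923 [ 0.45756445 -0.19332019  0.13977489] [ 0.44272034 -0.20777492  0.13431919] [ 0.47125616 -0.17923723  0.14305456] ((0.4570288062095642, -0.19341954588890076), (0.02344937063753605, 0.023427078500390053), 39.065528869628906)
507 ((0.45677319169044495, -0.1938454657793045), 0.020878465846180916)
320.6249841754723 164.65284450362162
```

View pics/w2b.png

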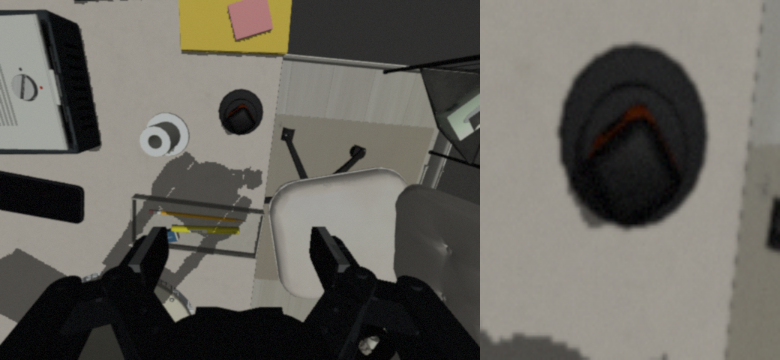

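The driver is at world (0.457, -0.194), with its handle faces at 0.68 rad modulo 90°. In the picture, the black holder with the driver is at (241,112) of the scaled view. I'll turn to yaw 2.25 above it.

Request:
{"api": "apply_moves", "payload": {"motion": "0.1 0 0 0 0 -0.19 1;0.2 0.02 0 0 0 -0.38 1;0.3 0.02 0 0 0 -0.57 1;0.39 0.02 0 0 0 -0.76 1;0.39 0.02 0 0 0 -0.95 1;0.39 0.02 0 0 0 -1 1"}}

```text
time_s: 6.5
position: [0.458, -0.1917, 0.2505]
eef_rot: [-0.0, 0.904, 0.427, -0.0]
wrist_force: [-0.4, -1.2, -0.5]
width: 1.0
grasp_force: 0.0
```

Request:
{"api": "apply_moves", "payload": {"motion": "0 0 0 0 0 -0.19 1;0 0 0 0 0 -0.38 1;0 0 0 0 0 -0.57 1;0 0 0 0 0 -0.76 1;0 0 0 0 0 -0.95 1;0 0 0 0 0 -1 1"}}

```text
time_s: 7.1
position: [0.4576, -0.1918, 0.2506]
eef_rot: [-0.0, 0.672, 0.741, 0.0]
wrist_force: [0.6, 0.4, -0.1]
width: 0.997
grasp_force: 0.0
```

Request:
{"api": "apply_moves", "payload": {"motion": "0 0 0.1 0 0 -0.19 1;0 0 0.2 0 0 -0.38 1;0 0 0.3 0 0 -0.57 1;0 0 0.4 0 0 -0.75 1;0 0 0.5 0 0 -0.75 1;0 0 0.5 0 0 -0.75 1"}}

```text
time_s: 7.7
position: [0.4567, -0.1915, 0.1743]
eef_rot: [-0.002, 0.431, 0.902, 0.0]
wrist_force: [0.2, -0.5, -0.8]
width: 0.999
grasp_force: 0.0
```

```bash
python3 -c "
from h import *
stat(); delta(.457,-.1936,.08,.682+np.pi/2)"
```

```text
t 7.7 p [ 0.4567 -0.1915  0.1743] yaw 2.2507 F [ 0.2 -0.5 -0.8] M [-0.016 -0.017  0.046] w 0.999 q [-0.52  0.39  1.73  0.    1.03 -1.2 ]
shift [-0.014 -0.007  0.628] turn [-0.001 -0.004 -0.003] t 7.7
```

Request:
{"api": "apply_moves", "payload": {"motion": "-0.01 -0.01 0.2 0 0 0 1;-0.01 -0.01 0.4 0 0 0 1;-0.01 -0.01 0.55 0 0 0 1;-0.01 -0.01 0.63 0 0 0 1;-0.01 -0.01 0.63 0 0 0 1;-0.01 -0.01 0.63 0 0 0 0;-0.01 -0.01 0.63 0 0 0 0;-0.01 -0.01 0.63 0 0 0 0;-0.01 -0.01 0.63 0 0 0 0;-0.01 -0.01 0.63 0 0 0 0", "grip_force": 80}}

```text
time_s: 8.7
position: [0.4573, -0.196, 0.0819]
eef_rot: [0.0, 0.432, 0.902, -0.0]
wrist_force: [-0.7, 1.2, 9.5]
width: 0.275
grasp_force: 77.4
```

```bash
python3 -c "
from h import *
stat(); print(env.get_obs()['grasp_force'])"
```

```text
t 8.7 p [ 0.4573 -0.196   0.0819] yaw 2.2486 F [-0.7  1.2  9.5] M [0.234 0.089 0.03 ] w 0.275 q [-0.53  0.53  1.82  0.    0.79 -1.2 ]
77.4216628074646
```

Request:
{"api": "apply_moves", "payload": {"motion": "0 0 -0.1 0 0 0 0;0 0 -0.25 0 0 0 0;0 0 -0.45 0 0 0 0;0 0 -0.7 0 0 0 0;0 0 -0.87 0 0 0 0;0 0 -0.87 0 0 0 0"}}

```text
time_s: 9.3
position: [0.4584, -0.1967, 0.2152]
eef_rot: [0.003, 0.432, 0.902, -0.0]
wrist_force: [1.2, 0.5, -1.5]
width: 0.272
grasp_force: 78.0
```

Run:
```python
from h import *
stat(); p,R,o=pose()
im,d,k=cap("wrist"); u,v=proj(k,p+R@[0,0,.065]); print(u,v); u,v=int(u),int(v)
np.savez("w3.npz",im=im,d=d,f=np.array(k[:4]),R=k[4],t=k[5])
a=cv2.resize(im[max(0,v-60):v+60,u-60:u+60],(400,400))
ims,ds,ks=cap("scene"); u2,v2=map(int,proj(ks,p+R@[0,0,.06])); print(u2,v2)
b=cv2.resize(ims[v2-30:v2+30,u2-30:u2+30],(400,400)); save("w3",np.hstack([a,b]))
```

```text
t 9.3 p [ 0.4584 -0.1967  0.2152] yaw 2.2486 F [ 1.2  0.5 -1.5] M [ 0.022 -0.04  -0.039] w 0.272 q [-0.53  0.33  1.68  0.    1.13 -1.2 ]
316.468448177175 253.42535964267617
425 250
```

View pics/w3.png

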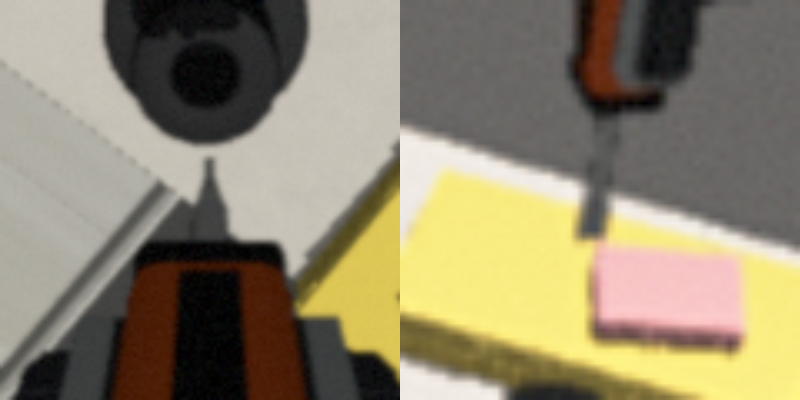

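Left half of the picture: the blade at crop (208,160) is edge-on across the image, so its width runs along tool x. The right half (scene) shows it wide, which agrees. The tool must therefore be at slot yaw + π at the lock. Next is the lock position and slot angle from the earlier view.

Run:
```python
from h import *
im=cv2.imread("pics/w1.png"); c=env.get_calibration("wrist")
yaw=.0896; R=np.array([[np.cos(yaw),np.sin(yaw),0],[np.sin(yaw),-np.cos(yaw),0],[0,0,-1]]); T=np.eye(4); T[:3,:3]=R; T[:3,3]=[.4654,.0666,.2053]
M=T@c["T_tool_cam"]; k=(c["fx"],c["fy"],c["cx"],c["cy"],M[:3,:3],M[:3,3])
g=im.max(2); v,u=np.mgrid[:480,:640]; m=(g<45)&(np.hypot(u-318.5,v-226.7)<13); vs,us=np.where(m); print(m.sum())
W=np.array([onz(k,a,b,.0805) for a,b in zip(us,vs)]); C=W[:,:2].mean(0); _,s,V=np.linalg.svd(W[:,:2]-C,full_matrices=False); d=V[0]*np.sign(V[0,0])
print("slot centre",C,"box",w2b(C),"slot yaw",np.arctan2(d[1],d[0]),s)
for p in((323.8,212.2),(312.7,240.7)): print(onz(k,*p,.0805))
hsv=cv2.cvtColor(im,cv2.COLOR_BGR2HSV); r=(hsv[...,1]>120)&((hsv[...,0]<10)|(hsv[...,0]>170))&(abs(u-342)<10)&(abs(v-227)<12); vs,us=np.where(r); print("red",r.sum(),w2b(onz(k,us.mean(),vs.mean(),.079)))
p,R,o=pose(); z=np.load("w3.npz"); kk=(*z["f"],z["R"],z["t"])
g=z["im"].max(2); print(proj(kk,p+R@[0,0,.072]), proj(kk,p+R@[.002,0,.072]), p)
```

```text
63
slot centre [0.46649213 0.06563287] box [-0.00019635 -0.03027766] slot yaw -0.2977929608637399 [0.05115241 0.00472641]
[0.47912056 0.06196859 0.0805    ]
[0.4532557  0.06905625 0.0805    ]
red 8 [-0.00143678 -0.0505055 ]
(np.float64(315.5185297417524), np.float64(245.74665152689414)) (np.float64(315.51083924084537), np.float64(243.06442816294114)) [ 0.45701423 -0.19589962  0.21205104]
```

Request:
{"api": "apply_moves", "payload": {"motion": "0.13 0.11 0 0 0 0 0;0.3 0.26 0 0 0 0 0;0.48 0.41 0 0 0 0 0;0.66 0.57 0 0 0 0 0;0.66 0.57 0 0 0 0 0"}}

```text
time_s: 9.9
position: [0.4603, -0.0617, 0.2106]
eef_rot: [-0.002, 0.431, 0.903, 0.0]
wrist_force: [0.7, -0.0, -1.4]
width: 0.27
grasp_force: 78.3
```

Request:
{"api": "apply_moves", "payload": {"motion": "0.15 0.13 0 0 0 -0.16 0;0.35 0.3 0 0 0 -0.33 0;0.5 0.45 0 0 0 -0.5 0;0.66 0.57 0 0 0 -0.67 0;0.66 0.57 0.1 0 0 -0.78 0;0.66 0.57 0.15 0 0 -0.78 0;0.66 0.57 0.15 0 0 -0.78 0"}}

```text
time_s: 10.6
position: [0.4651, 0.0651, 0.1877]
eef_rot: [-0.002, 0.141, 0.99, -0.0]
wrist_force: [-0.4, 0.3, -1.4]
width: 0.272
grasp_force: 78.2
```

Run:
```python
from h import *
stat(); delta(.466,.0655,.18,2.86); p,R,o=pose()
im,d,k=cap("wrist"); save("w4",im); u,v=map(int,proj(k,p+R@[0,0,.085])); print(u,v)
save("w4c",cv2.resize(im[v-75:v+45,u-60:u+60],(600,600),interpolation=cv2.INTER_CUBIC))
```

```text
t 10.6 p [0.4651 0.0651 0.1877] yaw 2.8581 F [-0.4  0.3 -1.4] M [-0.006  0.011  0.074] w 0.272 q [ 0.01  0.33  1.77 -0.    1.04 -1.28]
shift [-0.005  0.005  0.052] turn [-0.001 -0.004 -0.002] t 10.6
317 242
```

View pics/w4c.png

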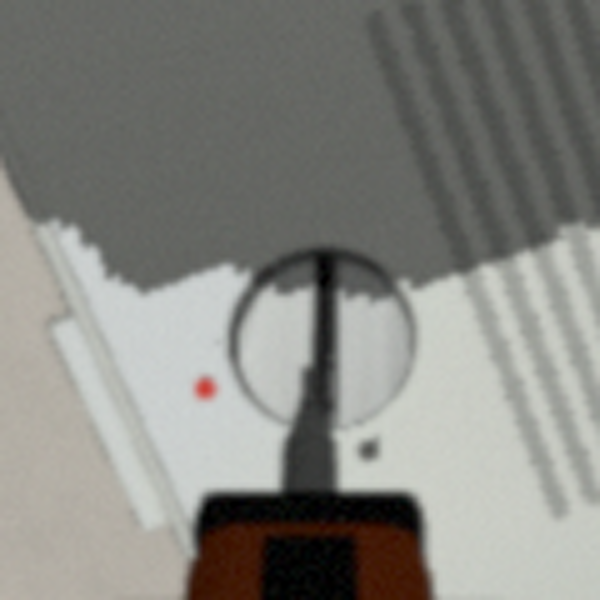

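The blade tip at crop (308,370) is about 2.5 mm left of the slot (u≈323) and parallel to it. I'll shift +y by 2.5 mm and descend.

Request:
{"api": "apply_moves", "payload": {"motion": "-0.01 0.017 0.05 0 0 0 0;-0.01 0.017 0.12 0 0 0 0;-0.01 0.017 0.17 0 0 0 0;-0.01 0.017 0.2 0 0 0 0;-0.01 0.017 0.2 0 0 0 0"}}

```text
time_s: 11.15
position: [0.4677, 0.0676, 0.1586]
eef_rot: [-0.001, 0.14, 0.99, -0.0]
wrist_force: [0.1, -0.2, -0.1]
width: 0.272
grasp_force: 78.2
```

Run:
```python
from h import *
stat(); p,R,o=pose()
im,d,k=cap("wrist"); u,v=map(int,proj(k,p+R@[0,0,.085])); print(u,v)
save("w5c",cv2.resize(im[v-50:v+30,u-40:u+40],(560,560),interpolation=cv2.INTER_CUBIC))
```

```text
t 11.15 p [0.4677 0.0676 0.1586] yaw 2.861 F [ 0.1 -0.2 -0.1] M [-0.022  0.075 -0.042] w 0.272 q [ 0.02  0.38  1.8  -0.    0.96 -1.27]
317 242
```

View pics/w5c.png

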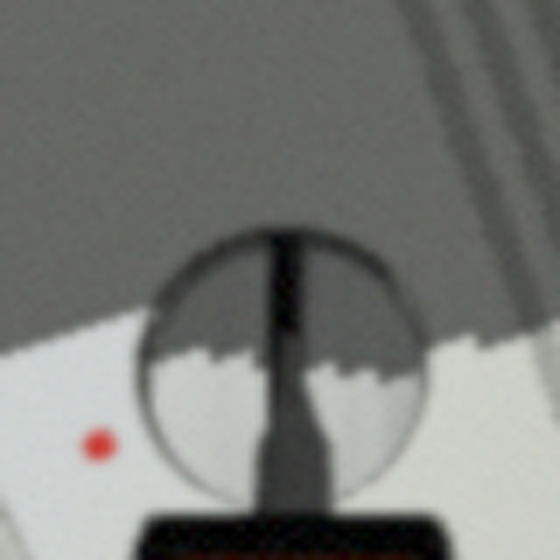

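The blade (288,335) now lines up over the slot (285). Descending slowly.

Request:
{"api": "apply_moves", "payload": {"motion": "0 0 0.02 0 0 0 0;0 0 0.04 0 0 0 0;0 0 0.06 0 0 0 0;0 0 0.08 0 0 0 0;0 0 0.08 0 0 0 0"}}

```text
time_s: 11.7
position: [0.4679, 0.0675, 0.1469]
eef_rot: [-0.0, 0.14, 0.99, -0.0]
wrist_force: [-0.4, -2.9, -3.0]
width: 0.27
grasp_force: 78.4
```

Request:
{"api": "apply_moves", "payload": {"motion": "0 0 0.015 0 0 0 0;0 0 0.03 0 0 0 0;0 0 0.03 0 0 0 0"}}

```text
time_s: 12.0
position: [0.4681, 0.0672, 0.1427]
eef_rot: [-0.0, 0.14, 0.99, -0.0]
wrist_force: [-2.2, -7.2, 4.8]
width: 0.269
grasp_force: 78.9
```

Request:
{"api": "apply_moves", "payload": {"motion": "0 -0.006 0.015 0 0 0 0;0 -0.012 0.03 0 0 0 0;0 -0.012 0.03 0 0 0 0"}}

```text
time_s: 12.3
position: [0.4681, 0.0662, 0.1386]
eef_rot: [0.0, 0.14, 0.99, 0.0]
wrist_force: [0.3, 1.0, 7.6]
width: 0.268
grasp_force: 79.5
```

Request:
{"api": "apply_moves", "payload": {"motion": "0 0 0.01 0 0 0 0;0 0 0.02 0 0 0 0;0 0 0.02 0 0 0 0"}}

```text
time_s: 12.6
position: [0.4687, 0.0661, 0.1371]
eef_rot: [0.002, 0.14, 0.99, 0.0]
wrist_force: [-6.7, -0.5, 42.0]
width: 0.27
grasp_force: 84.4
```

Request:
{"api": "apply_moves", "payload": {"motion": "0 0 -0.008 0 0 0 0;0 0 -0.01 0 0 0.1 0;0 0 -0.01 0 0 0.2 0;0 0 -0.01 0 0 0.3 0;0 0 -0.01 0 0 0.4 0;0 0 -0.01 0 0 0.5 0"}}

```text
time_s: 13.2
position: [0.4682, 0.0658, 0.1378]
eef_rot: [0.001, 0.332, 0.943, 0.0]
wrist_force: [-5.3, -4.9, 24.5]
width: 0.267
grasp_force: 81.6
```

```bash
python3 -c "
from h import *
stat()"
```

```text
t 13.2 p [0.4682 0.0658 0.1378] yaw 2.4655 F [-5.3 -4.9 24.5] M [-1.091  1.221  0.013] w 0.267 q [ 0.01  0.41  1.82 -0.    0.9  -0.88]
```

Request:
{"api": "apply_moves", "payload": {"motion": "0 0 0 0 0 0.13 0;0 0 0 0 0 0.26 0;0 0 0 0 0 0.39 0;0 0 0 0 0 0.52 0;0 0 0 0 0 0.65 0;0 0 0 0 0 0.65 0"}}

```text
time_s: 13.8
position: [0.4678, 0.0655, 0.1378]
eef_rot: [0.001, 0.559, 0.829, -0.0]
wrist_force: [-7.7, -7.7, 27.5]
width: 0.269
grasp_force: 81.7
```

```bash
python3 -c "
from h import *
stat()"
```

```text
t 13.8 p [0.4678 0.0655 0.1378] yaw 1.9544 F [-7.7 -7.7 27.5] M [-1.78   1.683  0.006] w 0.269 q [ 0.01  0.41  1.83 -0.    0.9  -0.37]
```

Request:
{"api": "apply_moves", "payload": {"motion": "0 0 0 0 0 0.13 0;0 0 0 0 0 0.26 0;0 0 0 0 0 0.39 0;0 0 0 0 0 0.5 0;0 0 0 0 0 0.5 0"}}

```text
time_s: 14.3
position: [0.4673, 0.0654, 0.1377]
eef_rot: [0.0, 0.71, 0.704, -0.0]
wrist_force: [-9.2, -8.4, 29.6]
width: 0.273
grasp_force: 82.0
```

```bash
python3 -c "
from h import *
stat()"
```

```text
t 14.3 p [0.4673 0.0654 0.1377] yaw 1.5623 F [-9.2 -8.4 29.6] M [-1.867  2.217  0.075] w 0.273 q [ 0.01  0.41  1.83 -0.    0.9   0.02]
```

Request:
{"api": "apply_moves", "payload": {"motion": "-0.004 -0.004 0 0 0 0.1 0;-0.007 -0.007 0 0 0 0.2 0;-0.007 -0.007 0 0 0 0.3 0;-0.007 -0.007 0 0 0 0.3 0"}}

```text
time_s: 14.7
position: [0.466, 0.0651, 0.1377]
eef_rot: [-0.0, 0.788, 0.616, -0.0]
wrist_force: [-9.4, 0.2, 30.3]
width: 0.269
grasp_force: 81.9
```

```bash
python3 -c "
from h import *
stat()"
```

```text
t 14.7 p [0.466  0.0651 0.1377] yaw 1.3266 F [-9.4  0.2 30.3] M [0.168 2.34  0.146] w 0.269 q [0.01 0.41 1.83 0.   0.9  0.26]
```

Request:
{"api": "apply_moves", "payload": {"motion": "0 -0.004 0 0 0 0.08 0;0 -0.006 0 0 0 0.15 0;0 -0.006 0 0 0 0.2 0;0 -0.006 0 0 0 0.2 0"}}

```text
time_s: 15.1
position: [0.4652, 0.0651, 0.1377]
eef_rot: [-0.0, 0.833, 0.553, -0.0]
wrist_force: [-9.0, -3.1, 29.0]
width: 0.274
grasp_force: 82.0
```

```bash
python3 -c "
from h import *
stat()"
```

```text
t 15.1 p [0.4652 0.0651 0.1377] yaw 1.1714 F [-9.  -3.1 29. ] M [-0.584  2.286  0.132] w 0.274 q [ 0.01  0.41  1.83 -0.    0.9   0.41]
```

Request:
{"api": "apply_moves", "payload": {"motion": "0 0 0 0 0 0.08 0;0 0 0 0 0 0.15 0;0 0 0 0 0 0.2 0;0 0 0 0 0 0.2 0"}}

```text
time_s: 15.5
position: [0.4649, 0.0653, 0.1377]
eef_rot: [-0.0, 0.874, 0.486, -0.0]
wrist_force: [-11.3, -0.9, 31.2]
width: 0.274
grasp_force: 82.2
```

```bash
python3 -c "
from h import *
stat()"
```

```text
t 15.5 p [0.4649 0.0653 0.1377] yaw 1.0143 F [-11.3  -0.9  31.2] M [-0.136  2.624  0.342] w 0.274 q [0.01 0.41 1.83 0.   0.9  0.57]
```

Request:
{"api": "apply_moves", "payload": {"motion": "0 0 0 0 0 0.05 0;0 0 0 0 0 0.1 0;0 0 0 0 0 0.1 0"}}

```text
time_s: 15.8
position: [0.4647, 0.0659, 0.1376]
eef_rot: [-0.001, 0.893, 0.451, -0.0]
wrist_force: [-11.2, 5.4, 30.4]
width: 0.273
grasp_force: 81.8
```

```bash
python3 -c "
from h import *
stat()"
```

```text
t 15.8 p [0.4647 0.0659 0.1376] yaw 0.9354 F [-11.2   5.4  30.4] M [1.63  2.773 0.265] w 0.273 q [0.01 0.41 1.83 0.   0.9  0.65]
```

The moment is over 0.2 N m, so the lock is at its stop. I'll relax the twist, lift and look.

Request:
{"api": "apply_moves", "payload": {"motion": "0 -0.004 -0.005 0 0 -0.1 0;0 -0.006 -0.01 0 0 -0.22 0;0 -0.006 -0.01 0 0 -0.3 0;0 -0.006 -0.05 0 0 -0.3 0;0 -0.006 -0.12 0 0 -0.3 0;0 -0.006 -0.25 0 0 -0.3 0;0 -0.006 -0.4 0 0 -0.3 0;0 -0.006 -0.4 0 0 -0.3 0"}}

```text
time_s: 16.6
position: [0.4666, 0.0658, 0.1998]
eef_rot: [0.001, 0.833, 0.553, 0.002]
wrist_force: [1.0, -0.1, -1.1]
width: 0.273
grasp_force: 80.8
```

Run:
```python
from h import *
stat(); p,R,o=pose()
im,d,k=cap("wrist"); u,v=map(int,proj(k,p+R@[0,0,.1])); P=cloud(k,d); m=(d>0)&(P[...,2]>.06)&(P[...,2]<.075)
B=np.array([[*w2b(q),q[2]] for q in P[m]]); s=(abs(B[:,0])>.02)&(abs(B[:,0])<.07)&(B[:,1]>-.055)&(B[:,1]<.04); B=B[s]
print(len(B),np.linalg.lstsq(np.c_[B[:,1],np.ones(len(B))],B[:,2],rcond=None)[0])
save("w6c",cv2.resize(im[v-75:v+45,u-60:u+60],(500,500),interpolation=cv2.INTER_CUBIC))
```

```text
t 16.6 p [0.4666 0.0658 0.1998] yaw 1.1713 F [ 1.  -0.1 -1.1] M [-0.03  -0.006 -0.007] w 0.273 q [0.01 0.32 1.76 0.   1.06 0.41]
13132 [-0.0063237   0.06917672]
```

View pics/w6c.png

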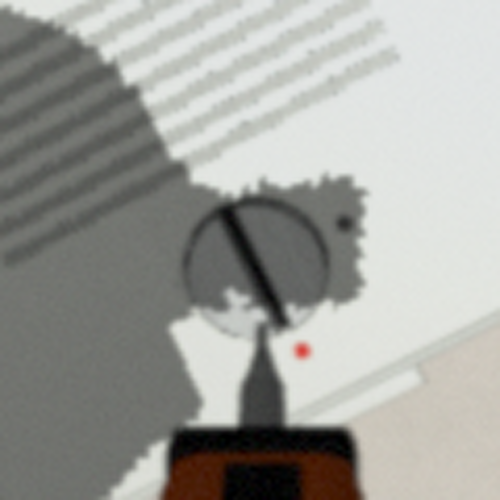

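The hatch is flat (slope -0.006, z 0.069) and the slot at crop (225,210)–(282,325) points at the red mark (302,351), so it's locked. Now returning the driver.

Request:
{"api": "apply_moves", "payload": {"motion": "-0.2 0.07 0 0 0 0 0;-0.4 0.15 0 0 0 0 0;-0.6 0.23 0 0 0 0 0;-0.8 0.31 0 0 0 0 0;-0.81 0.31 0 0 0 0 0"}}

```text
time_s: 17.15
position: [0.4608, -0.0672, 0.1965]
eef_rot: [0.0, 0.834, 0.552, -0.0]
wrist_force: [0.4, 0.0, -1.5]
width: 0.271
grasp_force: 80.8
```

Request:
{"api": "apply_moves", "payload": {"motion": "-0.2 0.07 0 0 0 0 0;-0.4 0.15 0 0 0 0 0;-0.6 0.23 0 0 0 0 0;-0.8 0.31 0 0 0 0 0;-0.81 0.31 0 0 0 0 0;-0.81 0.31 0 0 0 0 0"}}

```text
time_s: 17.75
position: [0.4562, -0.1943, 0.1963]
eef_rot: [-0.001, 0.833, 0.553, -0.0]
wrist_force: [0.8, 0.3, -0.8]
width: 0.272
grasp_force: 80.8
```

Run:
```python
from h import *
stat(); delta(.457,-.1936,.16,1.171); p,R,o=pose()
im,d,k=cap("wrist"); P=cloud(k,d)
m=(d>0)&(P[...,2]>.061)&(P[...,2]<.072)&(abs(P[...,0]-.455)<.035)&(abs(P[...,1]+.193)<.035)
T=(P[m]-p)@R; print(m.sum(),"holder top in tool frame",T.min(0),T.max(0),cv2.minEnclosingCircle(T[:,:2].astype(np.float32)))
m=(d>0)&(P[...,2]>.115)&(P[...,2]<.2)&(np.hypot(P[...,0]-p[0],P[...,1]-p[1])<.02)
T=(P[m]-p)@R; T=T[np.argsort(-T[:,2])]; print(len(T),T[:12].round(4),T[:80:4].mean(0))
u,v=map(int,proj(k,p+R@[0,0,.1])); save("w7c",cv2.resize(im[v-75:v+45,u-60:u+60],(500,500),interpolation=cv2.INTER_CUBIC))
```

```text
t 17.75 p [ 0.4562 -0.1943  0.1963] yaw 1.1709 F [ 0.8  0.3 -0.8] M [-0.038 -0.015 -0.05 ] w 0.272 q [-0.52  0.36  1.7   0.    1.08 -0.12]
shift [0.006 0.003 0.242] turn [-0.001 -0.001 -0.   ] t 17.75
1424 holder top in tool frame [-0.0191929  -0.01956074  0.12855147] [0.02142902 0.02126063 0.13527936] ((0.0007057851762510836, 0.0006338151288218796), 0.020988179370760918)
880 [[0.0091 0.0013 0.0712]
 [0.0093 0.002  0.0705]
 [0.0088 0.0026 0.0701]
 [0.0091 0.0019 0.0691]
 [0.0092 0.0013 0.0689]
 [0.0089 0.0019 0.0678]
 [0.0089 0.0026 0.0677]
 [0.0091 0.0013 0.0672]
 [0.0088 0.0013 0.0661]
 [0.0088 0.0026 0.0659]
 [0.0093 0.0019 0.0646]
 [0.0089 0.0013 0.0638]] [0.00796426 0.00192893 0.05708689]
```

View pics/w7c.png

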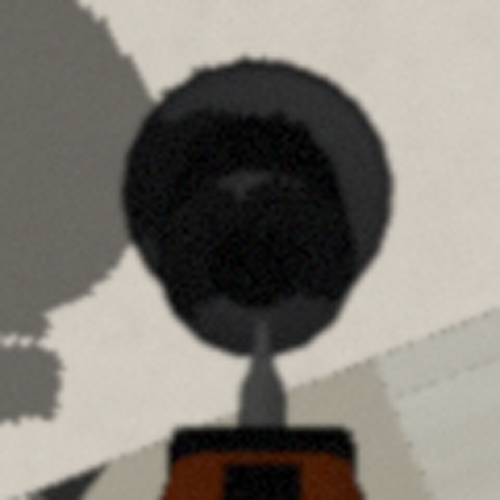

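The tip is about 3 mm off the bore axis in the wrist view. I'll shift a little and insert.

Request:
{"api": "apply_moves", "payload": {"motion": "-0.018 -0.007 0.1 0 0 0 0;-0.018 -0.007 0.25 0 0 0 0;-0.018 -0.007 0.35 0 0 0 0;-0.018 -0.007 0.42 0 0 0 0;-0.018 -0.007 0.48 0 0 0 0;-0.018 -0.007 0.48 0 0 0 0"}}

```text
time_s: 18.4
position: [0.4542, -0.1958, 0.124]
eef_rot: [-0.001, 0.833, 0.554, -0.0]
wrist_force: [-0.2, 0.6, -0.0]
width: 0.267
grasp_force: 80.8
```

```bash
python3 -c "
from h import *
stat()"
```

```text
t 18.4 p [ 0.4542 -0.1958  0.124 ] yaw 1.1732 F [-0.2  0.6 -0. ] M [-0.009  0.044 -0.072] w 0.267 q [-0.53  0.46  1.79  0.    0.9  -0.13]
```

Request:
{"api": "apply_moves", "payload": {"motion": "0 0 0.07 0 0 0 0;0 0 0.14 0 0 0 0;0 0 0.2 0 0 0 0;0 0 0.25 0 0 0 0;0 0 0.25 0 0 0 0"}}

```text
time_s: 18.9
position: [0.454, -0.1963, 0.0862]
eef_rot: [-0.001, 0.833, 0.553, -0.0]
wrist_force: [0.6, 0.8, -0.9]
width: 0.271
grasp_force: 80.8
```

Request:
{"api": "apply_moves", "payload": {"motion": "0 0 0.01 0 0 0 0;0 0 0.02 0 0 0 0;0 0 0.02 0 0 0 0"}}

```text
time_s: 19.2
position: [0.4546, -0.1966, 0.0844]
eef_rot: [0.0, 0.833, 0.553, 0.0]
wrist_force: [-0.1, 0.3, -0.0]
width: 0.265
grasp_force: 80.8
```

Request:
{"api": "apply_moves", "payload": {"motion": "0 0 0.01 0 0 0 0;0 0 0.02 0 0 0 0;0 0 0.02 0 0 0 0"}}

```text
time_s: 19.5
position: [0.4547, -0.1966, 0.0819]
eef_rot: [0.0, 0.833, 0.553, 0.0]
wrist_force: [-3.9, 1.6, 15.2]
width: 0.271
grasp_force: 82.9
```

Request:
{"api": "apply_moves", "payload": {"motion": "0 0 0.01 0 0 0 0;0 0 0.01 0 0 0 0"}}

```text
time_s: 19.7
position: [0.4547, -0.1967, 0.0818]
eef_rot: [0.001, 0.833, 0.553, 0.0]
wrist_force: [-10.6, 4.9, 52.3]
width: 0.269
grasp_force: 88.0
```

Seated. I'll relieve the force, open and withdraw.

Request:
{"api": "apply_moves", "payload": {"motion": "0 0 -0.013 0 0 0 0;0 0 -0.013 0 0 0 0.4;0 0 -0.013 0 0 0 0.7;0 0 -0.013 0 0 0 1;0 0 -0.013 0 0 0 1;0 0 -0.013 0 0 0 1;0 0 -0.013 0 0 0 1"}}

```text
time_s: 20.4
position: [0.4545, -0.1965, 0.0816]
eef_rot: [-0.0, 0.833, 0.553, -0.0]
wrist_force: [0.3, -0.1, 0.2]
width: 0.996
grasp_force: 0.0
```

Request:
{"api": "apply_moves", "payload": {"motion": "0 0 -0.1 0 0 0 1;0 0 -0.3 0 0 0 1;0 0 -0.6 0 0 0 1;0 0 -0.9 0 0 0 1;-0.2 0 -1 0 0 0 1;-0.5 0 -1 0 0 0 1;-0.5 0 -1 0 0 0 1"}}

```text
time_s: 21.1
position: [0.4244, -0.2695, 0.2325]
eef_rot: [0.001, 0.834, 0.552, -0.0]
wrist_force: [0.9, 0.5, -0.3]
width: 1.002
grasp_force: 0.0
```

Run:
```python
from h import *
stat(); im,d,k=cap("wrist"); P=cloud(k,d)
m=(d>0)&(P[...,2]>.132)&(P[...,2]<.160)&(abs(P[...,0]-.455)<.03)&(abs(P[...,1]+.193)<.03)
Q=P[m]; print(len(Q),np.median(Q,0),cv2.minAreaRect(Q[:,:2].astype(np.float32)))
t,dt,kt=cap("top"); P=cloud(kt,dt); Q=P[190:280,265:345]; Q=Q[(Q[...,2]>.05)&(Q[...,2]<.1)]
B=np.array([[*w2b(q),q[2]] for q in Q]); s=(abs(B[:,0])<.07)&(B[:,1]>-.055)&(B[:,1]<.045)&(abs(B[:,0])>.02); B=B[s]
print(len(B),np.linalg.lstsq(np.c_[B[:,1],np.ones(len(B))],B[:,2],rcond=None)[0])
save("end",np.hstack([cv2.resize(t,(400,300)),cv2.resize(im,(400,300))]))
```

```text
t 21.1 p [ 0.4244 -0.2695  0.2325] yaw 1.1699 F [ 0.9  0.5 -0.3] M [-0.028  0.033 -0.002] w 1.002 q [-0.68  0.32  1.64 -0.    1.18 -0.28]
1165 [ 0.45790009 -0.19334894  0.14013821] ((0.45777562260627747, -0.19351255893707275), (0.02271704562008381, 0.022722532972693443), 67.0448989868164)Traceback (most recent call last):
  File "<stdin>", line 6, in <module>
IndexError: too many indices for array: array is 1-dimensional, but 2 were indexed
```

Run:
```python
from h import *
for n in("wrist","scene"):
    im,d,k=cap(n); P=cloud(k,d)[d>0]; P=P[(P[:,2]>.05)&(P[:,2]<.1)]
    if len(P):
        e=P[:,:2]-BC; c,s=np.cos(BY),np.sin(BY); B=np.c_[c*e[:,0]+s*e[:,1],-s*e[:,0]+c*e[:,1],P[:,2]]
        B=B[(abs(B[:,0])<.07)&(abs(B[:,0])>.02)&(B[:,1]>-.055)&(B[:,1]<.045)]
        if len(B)>50: print(n,len(B),np.linalg.lstsq(np.c_[B[:,1],np.ones(len(B))],B[:,2],rcond=None)[0])
```

```text
scene 1223 [-0.00705589  0.07063192]
```

The hatch is still flat, and the driver is upright and fully down (top at 0.140, as at the start).

```bash
python3 -c "
from cell import env
print(env.close_job())"
```

```text
the job is handed in; nothing more can be done
None
```

The job is handed in: the hatch is folded down, pressed shut and locked at the red mark, the screwdriver is upright and fully down in its black holder, and the mug, stapler and memory stick were never touched.

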